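# Check a block incubator with a contact thermometer

## Robot

A 6-joint arm with a two-finger parallel gripper is mounted at the origin on the work surface. World frame = base frame: x ahead of the robot, y to its left, z up, the work surface at z = 0. Lengths are in m, angles in rad, forces in N, time in s.
With the tool pointing down it reaches from about 0.35 to 0.85 m from the base axis. Payload 8.1 kg.
Tool frame: the origin (TCP) lies at the very end of the fingers, on their centre line; the grasp point (between the pads) lies 19 mm behind it; z points along the fingers, y is the line along which they close (so a half turn about z gives the same grasp; the last joint's range is limited). The gripper opens to 93 mm and grips with 3 to 60 N. Pads are 15 mm wide; open, the fingers measure 128 mm over their backs; the gripper's body (75 mm by 188 mm) begins 65 mm behind the grasp point.
Start: joints at [1.105, 0.13, 1.488, -0, 1.523, -0.085], TCP at [0.223, 0.557, 0.192] pointing down, gripper open.
Joint ranges: [-2.96, 2.96], [-0.89, 2.26], [0.02, 2.5], [-1.34, 4.48], [0, 2.73], [-2.66, 2.66]. Speed limits (rad/s): [2.39, 2.39, 2.79, 3.14, 3.14, 3.14].

## Interface

Orientations are given as a rotation vector (axis times angle).
In Python, from plant import robot, imaging gives the robot as it stands.
- The arm moves only by the tool jog_arm, never from a script. Its argument "rows" is a list of rows, each a list of 2 entries, a list of its own where there are three numbers: the shift along the tool's x, y, z each as a share of 0.2 m, from -1 to 1, then the turn, a rotation vector about the tool's x, y, z each as a share of pi/2 rad, from -1 to 1. A call has 1 to 5 rows; each row is the pose to reach, as a shift and turn from the pose commanded when the call began, along the tool's axes at that moment; what a row does not reach only later rows make up. A row lasts 1/10 s, in which the tool goes at most 50 mm and 8.59 degrees, less where a joint would pass 70% of its speed; a pose out of reach is approached as far as the arm can. A call with a number of a shift or a turn outside -1 to 1 is refused whole. A call with a gripper value outside its range is refused whole. "hand" is the closure, from -1 (fully open) to 1 (shut), set as the call begins (left out, the last holds). The fingers move at their own pace and stop on an object; "squeeze" is the grip in N (left out, the last holds). Time passes only in rows, so rows that repeat a pose let the fingers close. It gives the time, the measured TCP pose, the force, the opening and the grip force at its end, in the units of the state.
- robot.read_state(): the state, without advancing time (a new reading comes with each control period).
- imaging.read_camera(name): name is "side" or "top" or "wrist"; returns a dict with "frame" (480x640x3 uint8, red, green, blue), "vertical_fov" (degrees; the focal length in pixels is half the picture's height over the tangent of half this angle, whatever the lens; pixels are square), "cx", "cy" (the principal point, pixels), "R" (3x3) and "t" (3): a world point X has camera coordinates R X + t. Camera axes: x right, y down, z forward; pixel columns grow to the right and rows downward; lengths in m; the calibration is good to about 2 mm. A picture is of the moment at which its call begins. There is no depth.
- robot.close_job(): hands the job in; it is judged then, once.
The state is a dict: "t": time; "q": joint angles; "dq": joint speeds; "joint_torque": joint torques, N m; "tool_pos": TCP position; "orientation": TCP orientation; "force": force on the tool from outside, world axes, zero at the start; "wrist_torque": the same for the moment, N m; "opening": finger opening in m; "gripper_force": force on a finger pad.
Only numpy, scipy, OpenCV 4.12 (cv2) and the standard library are available. Lean on these libraries where they do the work, as an engineer would, in place of code of your own. Each camera call takes 0.05 s, during which the arm holds its last target. There are 200 camera calls.

## Task

Check the block incubator's temperature: pick up the thermometer wand from the rubber mat, bring it square to the incubator's sloping face and centred in the window, press its sprung tip about half way in against the metal plate there, and hold it so, steady, for two seconds; never ram it. Then lay the wand back along the middle of the mat, setting it down rather than dropping it. Leave the other things on the bench where they are.

Things in the scene. Friction and masses are not known exactly. Their poses are not given: they have to be found in the camera images.
- wand: Contact thermometer wand, white handle, steel neck, loose, 160 to 240 g. Handle: bar 120 long (x -60 to 60) x 32 wide (y) x 30 high (z 0 to 30); origin mid-underside of the handle; x runs along the wand to its tip. Neck of 16 diameter, x 58 to 110 at z=15, then the sprung tip, 24 diameter, flat front at x=130. Centre of mass near x=15: grip the handle there, across its width.
- wand_tip (a point): Centre of the sprung tip's flat front as it stands unpressed: fixed at (130, 0, 15) mm in the wand's frame (it does not show the tip's give); axes as the wand's, x out of the tip. The tip slides back 6 mm against a spring: starts to move at 2 N, half in (3 mm) at 5.6 N, fully in at 9.2 N, then rigid.
- incubator: Block incubator, fixed: white head 190 wide x 180 up its slope x 52 thick, tilted on a grey foot 220 (x) x 190 (y) x 16 and a column. Origin on the bench, 10 mm in front of the foot's middle; z up, front is its -x side. The front face leans back 35 degrees, so its outward normal rises 35 degrees above level. Top edge 200 mm above the bench; foot reaches 100 mm in front of the origin.
- window (a point): Centre of the 86 x 86 mm window in the plane of the sloping face, (-45, 0, 125) mm in the incubator's frame. z: outward normal (wand square when its x is along -z here), x up the slope, y level. Inside, centred, parallel to the face: a clamped steel plate, 68 diameter, 4 to 28 mm behind the face plane; the depth differs each time, is not reported and must be felt. It does not give.
- mat: Black rubber mat, fixed, 250 (x) x 120 (y) x 6 high; origin under its centre. The wand starts on it, tip toward the mat's +x end.
- bottle: White plastic reagent bottle, 64 diameter x 130 high, loose, standing, origin under its centre. Leave alone.
- tip_box: Clear box of yellow pipette tips, 120 x 85 x 76 high, loose, origin under its centre. Leave alone.
- tube_rack: Grey rack of five capped glass tubes, 160 (x) x 60 (y) x 111 high, loose, origin under its centre. Leave alone.

How it is judged:
By the outcome, as a careful person would: the job done as asked, in the order asked, and still so for the second after the job is handed in, with the robot touching nothing.
It also fails if it takes over 61 s, if anything falls off the work surface, if the arm or the gripper's body presses on something with over 40 N, if the wrist force passes 120 N, or if a joint passes its speed limit or range.

## Working session

There is one attempt and no reset: what is moved stays moved. The work goes in short steps, Python scripts to look and compute and a tool call to move; the robot and the scene stay as the last step left them, time stands still between calls to the robot, and variables do not carry over. Pictures are saved under pics/ and viewed, at most 10 in all, crops included, and the job is handed in when it is done.

Besides the shell and the picture viewer there is one more tool, called after "Call:" as name(argument=value, ...), one argument or row to a line, values as JSON. jog_arm: Moves the arm, as the interface text tells. Its arguments: {"type":"object","properties":{"rows":{"type":"array"},"hand":{"type":"number"},"squeeze":{"type":"number"}},"required":["rows"]}

```bash
mkdir -p pics; ls; cat > h.py <<'E'
import numpy as np, cv2
from scipy.spatial.transform import Rotation as Ro
from plant import robot, imaging
def cam(n,save=None):
    c=imaging.read_camera(n)
    c['K']=(lambda f:np.array([[f,0,c['cx']],[0,f,c['cy']],[0,0,1]]))(240/np.tan(np.radians(c['vertical_fov'])/2))
    if save: cv2.imwrite('pics/'+save+'.png',c['frame'][:,:,::-1])
    c['R']=np.array(c['R']);c['t']=np.array(c['t'])
    return c
def proj(c,X):
    p=(c['K']@(c['R']@np.atleast_2d(X).T+c['t'][:,None])).T
    return p[:,:2]/p[:,2:]
def onz(c,uv,z):
    uv=np.atleast_2d(uv).astype(float);d=(c['R'].T@np.linalg.inv(c['K'])@np.c_[uv,np.ones(len(uv))].T).T
    o=-c['R'].T@c['t'];return o+d*((z-o[2])/d[:,2])[:,None]
E
python3 - <<'E'
from h import *
import pickle
D={}
for n in('top','side','wrist'):
    c=cam(n,n+'0');D[n]=c;print(n,c['vertical_fov'],c['cx'],c['cy'],np.round(-c['R'].T@c['t'],3),np.round(c['R'][2],2))
pickle.dump(D,open('d0.pkl','wb'))
s=robot.read_state();print(s)
E
```

```text
pics
top 57.22024702390693 322.9275430320051 244.9837972618803 [ 0.471 -0.098  1.187] [ 0.13  0.01 -0.99]
side 52.37724530250341 316.18517568012817 229.2322901044507 [0.506 0.765 0.642] [ 0.07 -0.84 -0.54]
wrist 67.89824683476928 322.93572390177087 240.69191500119413 [0.149 0.586 0.384] [ 0.26 -0.11 -0.96]
{'t': 0.15, 'q': array([ 1.10464074e+00,  1.30976323e-01,  1.48899822e+00, -1.33023375e-05,
        1.52301427e+00, -8.53714826e-02]), 'dq': array([-0.00047317, -0.00107018, -0.0031324 , -0.00046173, -0.00058213,
       -0.00209229]), 'joint_torque': array([ 3.82643484e-04, -5.60474432e+01, -4.92335522e+01,  7.68694561e-02,
        3.04227427e-02, -9.65380787e-05]), 'tool_pos': array([0.22274683, 0.55661805, 0.19075222]), 'orientation': array([-5.94456530e-01, -3.08446321e+00,  2.11565204e-03]), 'force': array([0.04907442, 1.05598497, 0.90596774]), 'wrist_torque': array([-0.00458164,  0.00216818, -0.02473859]), 'gripper_force': 0.0, 'opening': 0.0932816925788688}
```

View pics/top0.png

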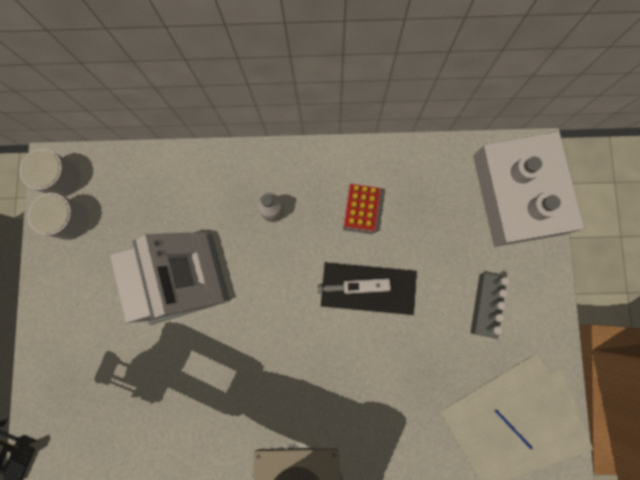

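View pics/side0.png

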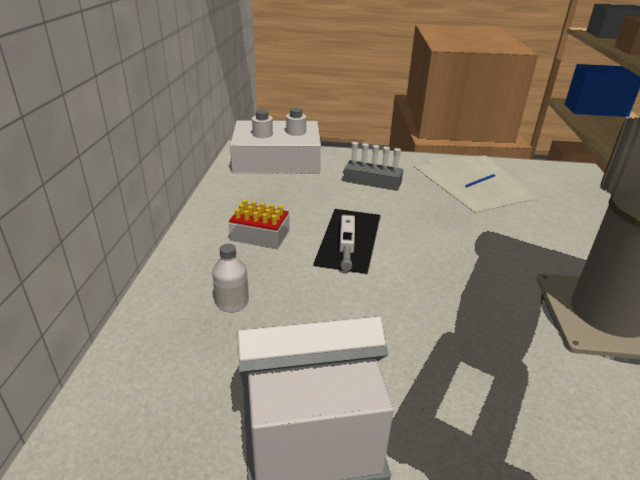

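Top view: the incubator is at about (170,275) with its face to the right (-y), the wand on the mat at (355,287) with its tip to the left, the bottle at (270,205), the tip box at (362,208) and the rack at (490,305). Next I'll enlarge crops.

```bash
python3 - <<'E'
from h import *
import pickle
a=cv2.imread('pics/top0.png')
i=cv2.resize(a[222:330,100:240],None,fx=5.6,fy=5.4,interpolation=cv2.INTER_CUBIC)
i=a[225:330,105:240];i=cv2.resize(i,None,fx=4,fy=4,interpolation=cv2.INTER_CUBIC)
j=a[255:325,310:425];j=cv2.resize(j,None,fx=4,fy=4,interpolation=cv2.INTER_CUBIC)
w=np.zeros((600,800,3),np.uint8);w[:420,:540]=i
b=cv2.imread('pics/side0.png')
cv2.imwrite('pics/c1.png',w[:420,:540])
k=cv2.resize(b[200:280,310:390],None,fx=4,fy=4,interpolation=cv2.INTER_CUBIC)
m=np.zeros((320,790,3),np.uint8);m[:280,:460]=j;m[:320,465:785]=k
cv2.imwrite('pics/c2.png',m)
E
```

```text
(no output)
```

View pics/c1.png

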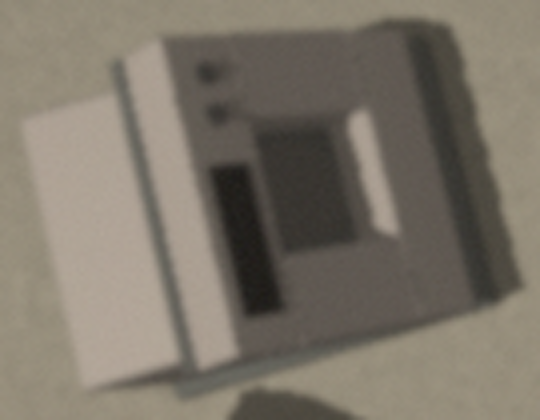

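View pics/c2.png

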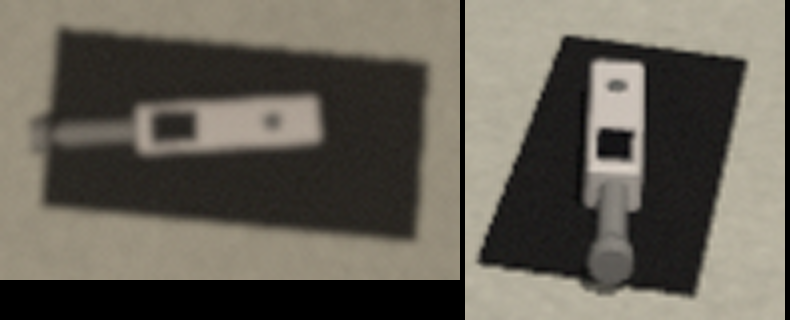

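c1: window outline (250,127), (368,107), (400,237), (284,252) and head's front top edge (163,38)–(240,350), in crop pixels. c2: wand handle corners (135,103)–(323,143) and mat corners (62,30), (427,63), (414,239), (45,206), with the tip facing left. I'll fit poses to both views.

```bash
cat > fit.py <<'E'
from h import *
import pickle
from scipy.optimize import least_squares
D=pickle.load(open('d0.pkl','rb'))
T=lambda p,o:(np.array(p,float)+.5)/4-.5+o
def fit(M,obs,x0,zfree=True):
    def P(x): return Ro.from_euler('z',x[3]).apply(M)+x[:3]
    def r(x):
        Y=P(x);return np.concatenate([(proj(D[n],Y[i])-uv).ravel() for n,i,uv in obs])
    s=least_squares(r,x0,loss='soft_l1');print(np.round(s.x,4),np.degrees(s.x[3]).round(2));print(np.round(r(s.x).reshape(-1,2),1).tolist());return s.x
h=lambda a:np.array(a)/1000
# mat
M=h([[125,-60,6],[125,60,6],[-125,60,6],[-125,-60,6]])  # image TL(y left=tip): 
tm=T([[62,30],[45,206],[414,239],[427,63]],[310,255])
sm=T([[480,263],[694,297],[746,60],[565,36]],[310-465/4,200])
print('mat');fit(M,[('top',[0,1,2,3],tm),('side',[0,1,2,3],sm)],[.47,-.2,0,1.5])
print('tri z mat from 2 views')
W=h([[60,-16,30],[60,16,30],[-60,16,30],[-60,-16,30],[60,-16,0],[60,16,0],[130,0,15]])
tw=T([[135,103],[139,157],[323,143],[320,95]],[310,255])
sw=T([[586,175],[641,178],[643,62],[591,60],[583,205],[638,210],[610,262]],[310-465/4,200])
print('wand');fit(W,[('top',[0,1,2,3],tw),('side',[0,1,2,3,4,5,6],sw)],[.47,-.2,0,1.5])
c,s=np.cos(np.radians(35)),np.sin(np.radians(35))
F=lambda u,v:[-45+s*u,v,125+c*u]
I=h([F(43,-43),F(-43,-43),F(-43,43),F(43,43),[-45+s*90,-95,125+c*90],[-45+s*90,95,125+c*90]])
ti=T([[250,127],[368,107],[400,237],[284,252],[163,38],[240,350]],[105,225])
print('inc');fit(I,[('top',range(6),ti),('side',[4,5],np.array([[239,333],[382,319]]))],[.47,.3,0,1.5])
E
python3 fit.py
```

```text
mat
[ 0.5124 -0.2028 -0.0042  1.4559] 83.41
[[-0.7, -0.6], [-0.5, -0.0], [1.0, 0.4], [0.6, -0.6], [-0.4, -0.2], [0.8, -0.4], [0.5, 0.7], [-0.3, 0.6]]
tri z mat from 2 views
wand
[ 0.5184 -0.1952  0.0056  1.6002] 91.68
[[0.2, -0.1], [-0.0, -1.3], [0.1, -0.3], [-0.1, -0.6], [-0.1, -1.7], [0.6, -1.5], [0.5, -0.2], [0.3, -0.5], [-0.0, 1.8], [0.4, 1.5], [-0.0, 1.4]]
inc
[ 0.5515  0.2933 -0.0057  1.8387] 105.35
[[0.4, -2.2], [-0.1, 0.3], [0.4, 0.4], [0.7, 1.3], [-0.7, -0.0], [-0.2, 2.0], [-1.1, 0.2], [-0.1, -0.1]]
```

```bash
cat > to.py <<'E'
# usage: to.py x y z yaw_deg pitch_deg : shares to bring TCP there; yaw = direction of tool x (wand x), pitch = nose-down
from h import *
import sys
def pose(yaw,pitch):
    d=np.array([np.cos(np.radians(yaw)),np.sin(np.radians(yaw)),0]);c,s=np.cos(np.radians(pitch)),np.sin(np.radians(pitch))
    x=d*c-np.array([0,0,s]);z=-d*s-np.array([0,0,c]);return np.c_[x,np.cross(z,x),z]
def go(p,yaw,pitch):
    s=robot.read_state();R=Ro.from_rotvec(s['orientation']).as_matrix()
    print('t',round(s['t'],2),'pos',np.round(s['tool_pos'],4),'q',np.round(s['q'],2),'F',np.round(s['force'],2),'open',round(s['opening'],4))
    print('shift',np.round(R.T@(np.array(p)-s['tool_pos'])/.2,4),'turn',np.round(Ro.from_matrix(R.T@pose(yaw,pitch)).as_rotvec()/(np.pi/2),4))
if __name__=='__main__': a=[float(v) for v in sys.argv[1:]];go(a[:3],a[3],a[4])
E
python3 to.py .57 .12 .33 91.68 0
```

```text
t 0.15 pos [0.2227 0.5566 0.1908] q [ 1.1   0.13  1.49 -0.    1.52 -0.09] F [0.05 1.06 0.91] open 0.0933
shift [-2.4232 -1.3824 -0.6946] turn [-8.000e-04  5.000e-04  7.389e-01]
```

Call:
jog_arm(
  rows=[
    [[-0.9,-0.5,-0.7],[0,0,0.4]],
    [[-0.9,-0.5,-0.7],[0,0,0.4]],
    [[-0.9,-0.5,-0.7],[0,0,0.4]],
    [[-0.9,-0.5,-0.7],[0,0,0.4]],
    [[-0.9,-0.5,-0.7],[0,0,0.4]],
  ],
  hand=-1,
)

```text
t: 0.65
tool_pos: [0.3535, 0.3958, 0.3325]
orientation: [1.526, 2.746, -0.0]
force: [-0.3, 0.6, 0.7]
opening: 0.0929
gripper_force: 0.0
```

```bash
python3 to.py .57 .12 .33 91.68 0
```

```text
t 0.65 pos [0.3535 0.3958 0.3325] q [ 0.75 -0.07  1.44 -0.    1.77  0.19] F [-0.26  0.58  0.74] open 0.0929
shift [-1.7424  0.191   0.0128] turn [-0.000e+00  1.000e-04  3.355e-01]
```

Call:
jog_arm(
  rows=[
    [[-1,0.11,0],[0,0,0.335]],
    [[-1,0.11,0],[0,0,0.335]],
    [[-1,0.11,0],[0,0,0.335]],
    [[-1,0.11,0],[0,0,0.335]],
    [[-1,0.11,0],[0,0,0.335]],
  ],
)

```text
t: 1.15
tool_pos: [0.4808, 0.2348, 0.3307]
orientation: [2.191, 2.25, -0.003]
force: [-0.1, -0.1, -0.7]
opening: 0.0932
gripper_force: 0.0
```

```bash
python3 to.py .57 .12 .33 91.68 0
```

```text
t 1.15 pos [0.4808 0.2348 0.3307] q [ 0.36 -0.06  1.43 -0.    1.77  0.33] F [-0.15 -0.1  -0.67] open 0.0932
shift [-0.5856  0.4307  0.0045] turn [-0.0002  0.0014 -0.0018]
```

Call:
jog_arm(
  rows=[
    [[-0.586,0.43,0],[0,0,0]],
    [[-0.586,0.43,0],[0,0,0]],
    [[-0.586,0.43,0],[0,0,0]],
    [[-0.586,0.43,0],[0,0,0]],
  ],
)

```text
t: 1.55
tool_pos: [0.57, 0.1218, 0.33]
orientation: [-2.186, -2.256, 0.004]
force: [0.1, 1.1, 0.2]
opening: 0.0928
gripper_force: 0.0
```

```bash
python3 - <<'E'
from h import *
import pickle
c=cam('wrist','w1');pickle.dump(c,open('w1.pkl','wb'));s=robot.read_state();print(s['tool_pos'],s['t'],-c['R'].T@c['t'],c['R'][2])
E
```

```text
[0.56878178 0.12405074 0.33035117] 1.6 [0.5678131  0.20102552 0.52283571] [ 0.00799253 -0.28701965 -0.95789135]
```

View pics/w1.png

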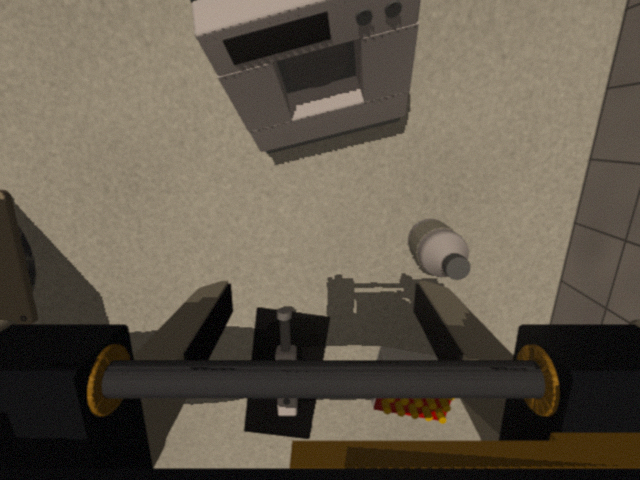

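The wrist view shows the whole incubator face: window about (280–362, 40–118), face bottom corners about (268,152) and (410,118). I'll enlarge it.

```bash
python3 - <<'E'
import cv2
a=cv2.imread('pics/w1.png')[0:165,190:422]
cv2.imwrite('pics/c3.png',cv2.resize(a,None,fx=3.4,fy=3.4,interpolation=cv2.INTER_CUBIC))
E
```

```text
(no output)
```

View pics/c3.png

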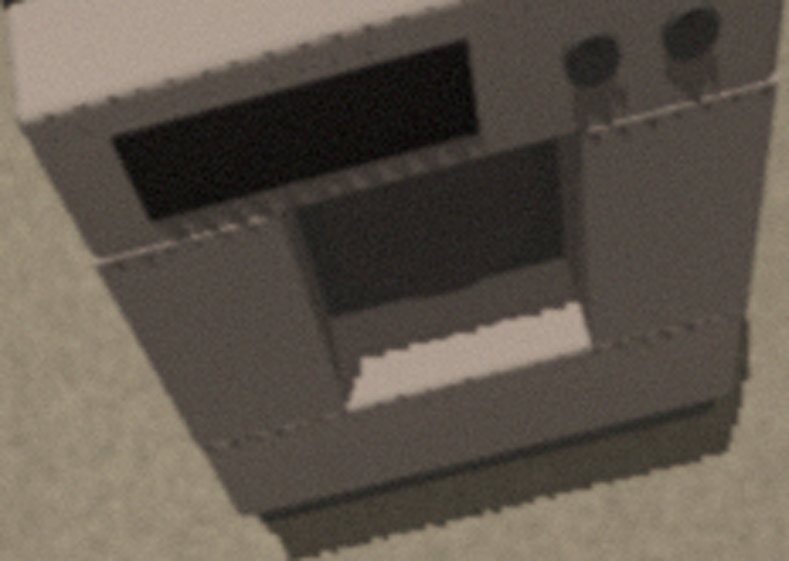

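```bash
cat >> fit.py <<'E'
D['w']=pickle.load(open('w1.pkl','rb'))
I=np.vstack([I,h([F(43,95),F(-43,95),F(43,-95),F(-43,-95)])])
wi=(np.array([[583,132],[592,348],[345,410],[290,208],[97,263],[212,445],[777,78],[740,317]])+.5)/3.4-.5+[190,0]
print('--inc wrist only');x=fit(I,[('w',[0,1,2,3,6,7,8,9],wi)],[.55,.29,0,1.8])
for o in ([('w',[0,1,2,3,6,7,8,9],wi),('top',range(6),ti),('side',[4,5],np.array([[239,333],[382,319]]))],):
    x=fit(I,o,[.55,.29,0,1.8])
    print('window',Ro.from_euler('z',x[3]).apply(h([-45,0,125]))+x[:3])
# z=0 forced
def r(q): 
    Y=Ro.from_euler('z',q[2]).apply(I)+[q[0],q[1],0]
    return np.concatenate([(proj(D[n],Y[list(i)])-uv).ravel() for n,i,uv in o])
s=least_squares(r,x[[0,1,3]],loss='soft_l1').x;print('z0',s,np.degrees(s[2]),'win',Ro.from_euler('z',s[2]).apply(h([-45,0,125]))+[s[0],s[1],0])
print(np.round(r(s).reshape(-1,2),1).tolist())
E
python3 fit.py; python3 to.py .52 -.18 .1 91.68 0
```

```text
mat
[ 0.5124 -0.2028 -0.0042  1.4559] 83.41
[[-0.7, -0.6], [-0.5, -0.0], [1.0, 0.4], [0.6, -0.6], [-0.4, -0.2], [0.8, -0.4], [0.5, 0.7], [-0.3, 0.6]]
tri z mat from 2 views
wand
[ 0.5184 -0.1952  0.0056  1.6002] 91.68
[[0.2, -0.1], [-0.0, -1.3], [0.1, -0.3], [-0.1, -0.6], [-0.1, -1.7], [0.6, -1.5], [0.5, -0.2], [0.3, -0.5], [-0.0, 1.8], [0.4, 1.5], [-0.0, 1.4]]
inc
[ 0.5515  0.2933 -0.0057  1.8387] 105.35
[[0.4, -2.2], [-0.1, 0.3], [0.4, 0.4], [0.7, 1.3], [-0.7, -0.0], [-0.2, 2.0], [-1.1, 0.2], [-0.1, -0.1]]
--inc wrist only
[ 0.5536  0.2942 -0.0046  1.8358] 105.18
[[0.6, 0.3], [0.3, -0.7], [0.4, -0.6], [-3.4, 1.8], [0.4, -0.3], [-3.3, -0.0], [-0.4, 1.3], [1.6, -2.9]]
[ 0.5532  0.2941 -0.0053  1.8371] 105.26
[[0.1, 0.5], [-0.1, -0.7], [0.2, -0.5], [-3.7, 2.1], [0.3, -0.0], [-3.5, 0.1], [-1.1, 1.4], [1.1, -2.9], [0.1, -2.9], [-0.5, -0.3], [0.0, -0.2], [0.3, 0.6], [-1.0, -0.8], [-0.6, 1.3], [-2.6, 0.1], [-1.3, -0.0]]
window [0.56500581 0.25069379 0.11971465]
z0 [0.55297419 0.29338945 1.83655182] 105.22666816422418 win [0.56479291 0.2499692  0.125     ]
[[0.4, -0.1], [0.2, -0.4], [-0.4, -0.0], [-4.7, 1.8], [-1.5, -0.1], [-4.6, 0.6], [0.1, 0.7], [1.9, -2.7], [-0.4, -3.1], [-0.8, -0.5], [-0.3, -0.2], [-0.2, 0.6], [-1.6, -1.1], [-1.2, 1.4], [-2.6, -3.3], [-0.7, -3.3]]
t 1.6 pos [0.5688 0.1241 0.3304] q [ 0.13  0.07  1.3  -0.    1.77  0.09] F [-1.38  0.14 -0.38] open 0.0925
shift [-1.5112 -0.2914  1.1526] turn [-0.0012  0.0001  0.0022]
```

Call:
jog_arm(
  rows=[
    [[-1,-0.19,0.6],[0,0,0]],
    [[-1,-0.19,0.6],[0,0,0]],
    [[-1,-0.19,0.6],[0,0,0]],
    [[-1,-0.19,0.6],[0,0,0]],
    [[-1,-0.19,0.6],[0,0,0]],
  ],
)

```text
t: 2.1
tool_pos: [0.5358, -0.0757, 0.2098]
orientation: [-2.179, -2.261, 0.001]
force: [-0.1, 0.3, -0.4]
opening: 0.0926
gripper_force: 0.0
```

```bash
python3 to.py .518 -.180 .12 91.68 0
python3 - <<'E'
from h import *
import pickle
c=pickle.load(open('w1.pkl','rb'))
d=np.array([np.cos(1.6),np.sin(1.6),0]);print(proj(c,np.array([.5184,-.1952,.021])+d*.13))
E
```

```text
t 2.1 pos [ 0.5358 -0.0757  0.2098] q [-0.24 -0.03  1.63  0.    1.55 -0.27] F [-0.09  0.29 -0.38] open 0.0926
shift [-0.5181 -0.1076  0.4487] turn [-0.0009 -0.0004  0.0048]
[[283.86823475 310.6403152 ]]
```

Call:
jog_arm(
  rows=[
    [[-0.518,-0.108,0.35],[0,0,0.005]],
    [[-0.518,-0.108,0.45],[0,0,0.005]],
    [[-0.518,-0.108,0.45],[0,0,0.005]],
    [[-0.518,-0.108,0.45],[0,0,0.005]],
    [[-0.518,-0.108,0.45],[0,0,0.005]],
  ],
)

```text
t: 2.6
tool_pos: [0.519, -0.1784, 0.1211]
orientation: [-2.189, -2.251, -0.0]
force: [-0.2, 0.6, 0.9]
opening: 0.0929
gripper_force: 0.0
```

```bash
python3 to.py .518 -.180 .009 91.68 0; python3 - <<'E'
from h import *
c=cam('wrist','w2');import pickle;pickle.dump(c,open('w2.pkl','wb'))
a=cv2.imread('pics/w2.png')
M=np.array([[60,-16,30],[60,16,30],[-60,16,30],[-60,-16,30],[130,0,15],[130,-12,15],[130,12,15]])/1e3
p=proj(c,Ro.from_euler('z',1.6).apply(M)+[.5184,-.1952,.006]);print(np.round(p))
E
```

```text
t 2.6 pos [ 0.519  -0.1784  0.1211] q [-0.43  0.04  1.72  0.    1.39 -0.45] F [-0.18  0.65  0.94] open 0.0929
shift [-0.0086 -0.0044  0.5607] turn [-0.0007 -0.0009 -0.001 ]
[[342. 183.]
 [301. 183.]
 [303. 321.]
 [340. 321.]
 [321.  88.]
 [337.  88.]
 [305.  88.]]
```

View pics/w2.png

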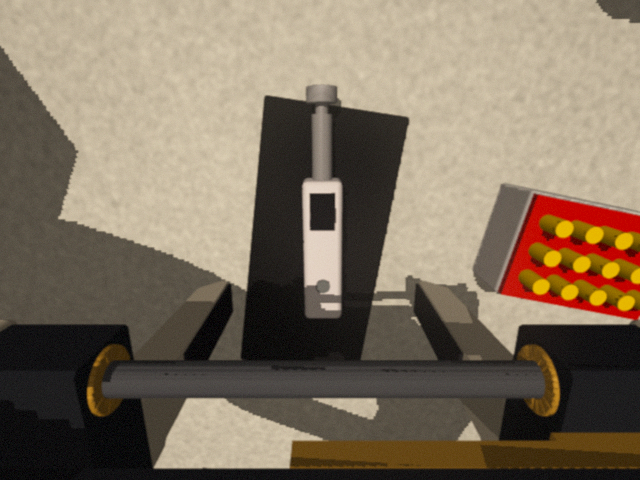

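The wand lies straight ahead: handle corners (303,180), (341,180), (305,317), (341,317), tip front at row 86. That is within 3 mm of the prediction, so I'll go down to grasp.

Call:
jog_arm(
  rows=[
    [[0,-0.004,0.2],[0,0,0]],
    [[0,-0.004,0.38],[0,0,0]],
    [[0,-0.004,0.48],[0,0,0]],
    [[0,-0.004,0.54],[0,0,0]],
    [[0,-0.004,0.56],[0,0,0]],
  ],
)

```text
t: 3.15
tool_pos: [0.5192, -0.1786, 0.0097]
orientation: [2.188, 2.254, 0.001]
force: [-0.9, 0.6, -0.1]
opening: 0.0929
gripper_force: 0.0
```

Call:
jog_arm(
  rows=[
    [[0,0,0],[0,0,0]],
    [[0,0,0],[0,0,0]],
    [[0,0,0],[0,0,0]],
    [[0,0,0],[0,0,0]],
    [[0,0,0],[0,0,0]],
  ],
  hand=1,
  squeeze=35,
)

```text
t: 3.65
tool_pos: [0.5189, -0.1802, 0.0101]
orientation: [2.19, 2.251, 0.0]
force: [0.3, 0.4, 0.5]
opening: 0.0575
gripper_force: 0.0
```

Call:
jog_arm(
  rows=[
    [[0,0,0],[0,0,0]],
    [[0,0,0],[0,0,0]],
    [[0,0,0],[0,0,0]],
    [[0,0,0],[0,0,0]],
    [[0,0,0],[0,0,0]],
  ],
)

```text
t: 4.15
tool_pos: [0.5185, -0.1799, 0.0095]
orientation: [-2.191, -2.252, 0.0]
force: [0.3, 0.1, 0.2]
opening: 0.0176
gripper_force: 0.0
```

The opening has passed 32 mm with no grip force, so something is off. I'll look.

```bash
python3 - <<'E'
from h import *
a=cam('wrist','w3');s=cam('side','s3');t=cam('top','t3')
w=np.zeros((600,800,3),np.uint8)
w[:300,:400]=cv2.resize(a['frame'],(400,300))[:,:,::-1]
w[:300,400:]=cv2.resize(s['frame'][170:290,270:430],(400,300),interpolation=cv2.INTER_CUBIC)[:,:,::-1]
w[300:,:400]=cv2.resize(t['frame'][225:345,290:450],(400,300),interpolation=cv2.INTER_CUBIC)[:,:,::-1]
cv2.imwrite('pics/m3.png',w);q=robot.read_state();print(q['opening'],q['gripper_force'],q['force'])
E
```

```text
0.005647882924131703 0.0 [ 0.36766701 -0.70170856  0.08627529]
```

View pics/m3.png

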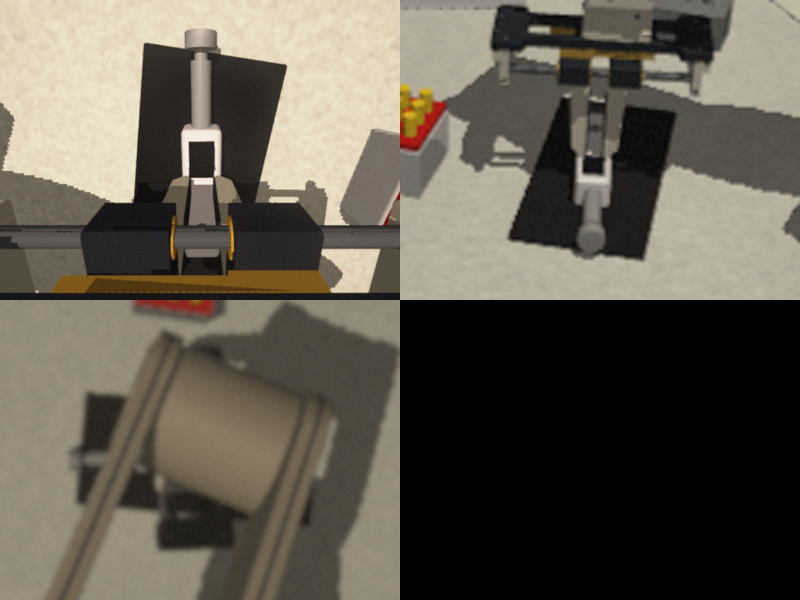

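The fingertip gap in the image, about 37 px (19 mm), looks narrower than the handle. I need a close look before moving.

```bash
python3 - <<'E'
from h import *
a=cam('wrist','w4');s=cam('side','s4');q=robot.read_state();print(q['t'],q['opening'],q['gripper_force'],q['force'],q['tool_pos'])
w=np.zeros((600,800,3),np.uint8)
f=lambda i:np.clip(i.astype(float)*1.7,0,255).astype(np.uint8)[:,:,::-1]
w[:,:400]=f(cv2.resize(a['frame'][180:450,230:410],(400,600),interpolation=cv2.INTER_CUBIC))
w[:,400:]=f(cv2.resize(s['frame'][180:285,310:380],(400,600),interpolation=cv2.INTER_CUBIC))
cv2.imwrite('pics/m4.png',w)
for n,c in(('w',a),('s',s)):
    print(n,np.round(proj(c,[[.518,-.18,.01],[.534,-.18,.01],[.502,-.18,.01],[.534,-.18,.036],[.502,-.18,.036]]),0).tolist())
E
```

```text
4.4 0.0011400367041441255 0.0 [ 0.08148375 -0.09906907 -0.00543273] [ 0.51852452 -0.17983268  0.00949403]
w [[322.0, 277.0], [349.0, 277.0], [294.0, 276.0], [353.0, 297.0], [290.0, 295.0]]
s [[347.0, 241.0], [340.0, 240.0], [354.0, 241.0], [340.0, 231.0], [354.0, 232.0]]
```

View pics/m4.png

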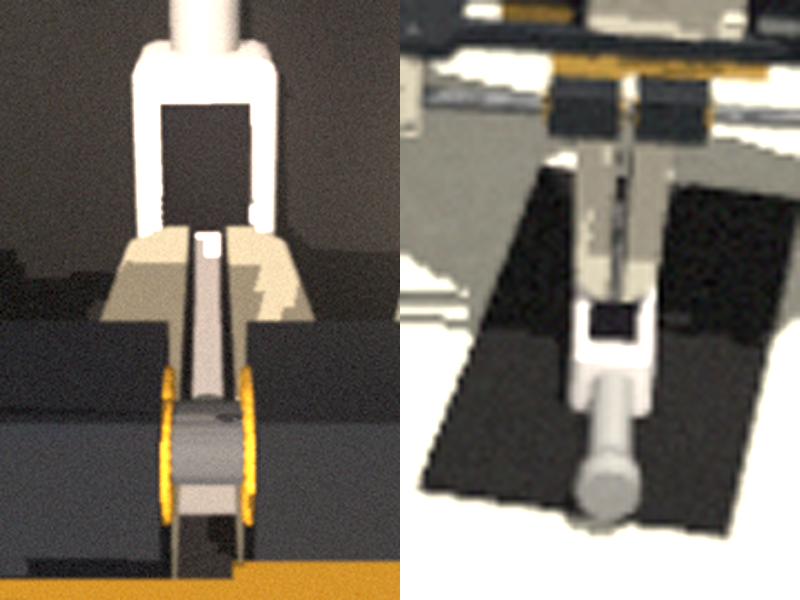

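The fingers closed above the handle. The visible fingertips stand near z≈0.036, about 26 mm short of the reported TCP, and the gap scale of 183 px for 93 mm in w2 agrees with that. I'll reopen, then go lower in small steps and feel for the mat.

Call:
jog_arm(
  rows=[
    [[0,0,0],[0,0,0]],
    [[0,0,0],[0,0,0]],
    [[0,0,0],[0,0,0]],
    [[0,0,0],[0,0,0]],
    [[0,0,0],[0,0,0]],
  ],
  hand=-1,
)

```text
t: 4.9
tool_pos: [0.5186, -0.1799, 0.0095]
orientation: [2.191, 2.252, -0.0]
force: [1.0, 0.1, 0.3]
opening: 0.0364
gripper_force: 0.0
```

Call:
jog_arm(
  rows=[
    [[0,0,0],[0,0,0]],
    [[0,0,0],[0,0,0]],
    [[0,0,0],[0,0,0]],
    [[0,0,0],[0,0,0]],
    [[0,0,0],[0,0,0]],
  ],
)

```text
t: 5.4
tool_pos: [0.5186, -0.1799, 0.0095]
orientation: [-2.19, -2.252, 0.0]
force: [0.2, 0.7, -0.8]
opening: 0.0766
gripper_force: 0.0
```

Call:
jog_arm(
  rows=[
    [[0,0,0],[0,0,0]],
    [[0,0,0],[0,0,0]],
    [[0,0,0],[0,0,0]],
    [[0,0,0.025],[0,0,0]],
    [[0,0,0.05],[0,0,0]],
  ],
)

```text
t: 5.9
tool_pos: [0.5186, -0.1799, -0.0008]
orientation: [2.19, 2.252, 0.0]
force: [0.6, -0.1, 0.1]
opening: 0.0931
gripper_force: 0.0
```

Call:
jog_arm(
  rows=[
    [[0,0,0],[0,0,0]],
    [[0,0,0],[0,0,0]],
  ],
)

```text
t: 6.1
tool_pos: [0.5182, -0.1797, -0.0009]
orientation: [-2.19, -2.251, 0.0]
force: [0.1, -0.5, -0.6]
opening: 0.093
gripper_force: 0.0
```

TCP reads -1 mm with no contact, so the fingertips really are shorter than reported. Continuing down gently.

Call:
jog_arm(
  rows=[
    [[0,0,0.02],[0,0,0]],
    [[0,0,0.04],[0,0,0]],
    [[0,0,0.05],[0,0,0]],
    [[0,0,0.05],[0,0,0]],
  ],
)

```text
t: 6.5
tool_pos: [0.5181, -0.1797, -0.011]
orientation: [-2.19, -2.251, 0.0]
force: [-0.7, 0.4, -0.2]
opening: 0.0927
gripper_force: 0.0
```

Call:
jog_arm(
  rows=[
    [[0,0,0.005],[0,0,0]],
    [[0,0,0.01],[0,0,0]],
    [[0,0,0.01],[0,0,0]],
  ],
)

```text
t: 6.8
tool_pos: [0.5185, -0.1799, -0.0125]
orientation: [-2.191, -2.252, 0.0]
force: [0.2, 0.0, -0.5]
opening: 0.0932
gripper_force: 0.0
```

Call:
jog_arm(
  rows=[
    [[0,0,0.005],[0,0,0]],
    [[0,0,0.01],[0,0,0]],
    [[0,0,0.01],[0,0,0]],
  ],
)

```text
t: 7.1
tool_pos: [0.5184, -0.1798, -0.0146]
orientation: [-2.19, -2.252, 0.0]
force: [0.1, 0.7, 0.5]
opening: 0.0928
gripper_force: 0.0
```

Call:
jog_arm(
  rows=[
    [[0,0,0.005],[0,0,0]],
    [[0,0,0.01],[0,0,0]],
    [[0,0,0.01],[0,0,0]],
  ],
)

```text
t: 7.4
tool_pos: [0.5184, -0.1798, -0.0167]
orientation: [-2.19, -2.252, 0.0]
force: [-0.1, -0.2, 0.5]
opening: 0.0926
gripper_force: 0.0
```

Call:
jog_arm(
  rows=[
    [[0,0,0],[0,0,0]],
    [[0,0,0],[0,0,0]],
    [[0,0,0],[0,0,0]],
    [[0,0,0],[0,0,0]],
    [[0,0,0],[0,0,0]],
  ],
  hand=1,
  squeeze=35,
)

```text
t: 7.9
tool_pos: [0.5186, -0.1799, -0.0164]
orientation: [2.191, 2.252, -0.0]
force: [-0.0, 0.7, 0.2]
opening: 0.0577
gripper_force: 0.0
```

Call:
jog_arm(
  rows=[
    [[0,0,0],[0,0,0]],
    [[0,0,0],[0,0,0]],
    [[0,0,0],[0,0,0]],
    [[0,0,0],[0,0,0]],
    [[0,0,0],[0,0,0]],
  ],
)

```text
t: 8.4
tool_pos: [0.5185, -0.1799, -0.0165]
orientation: [-2.191, -2.252, 0.0]
force: [0.5, -0.4, 0.0]
opening: 0.0318
gripper_force: 35.0
```

The wand is gripped: 31.8 mm and 35 N. I'll lift and plan.

Call:
jog_arm(
  rows=[
    [[0,0,-0.05],[0,0,0]],
    [[0,0,-0.2],[0,0,0]],
    [[0,0,-0.4],[0,0,0]],
    [[0,0,-0.6],[0,0,0]],
    [[0,0,-0.7],[0,0,0]],
  ],
)

```text
t: 8.9
tool_pos: [0.5203, -0.1806, 0.1285]
orientation: [2.187, 2.248, 0.003]
force: [0.3, -0.7, -1.4]
opening: 0.032
gripper_force: 35.0
```

```bash
cat > plan.py <<'E'
from h import *
from to import go,pose
TIP=np.array([.116,0,-.0375]); WIN=np.array([.565,.2503,.1245]); YAW=105.25
def target(out,pitch=35):
    R=pose(YAW,35);n=-R[:,0];return WIN+n*out-R@TIP
if __name__=='__main__':
    import sys
    o=float(sys.argv[1])/1000;p=target(o);print('goal',np.round(p,4));go(p,YAW,35)
    s=robot.read_state();R=Ro.from_rotvec(s['orientation']).as_matrix();t=s['tool_pos']+R@TIP
    N=pose(YAW,35);d=N.T@(t-WIN);print('tip out of face',-d[0]*1e3,'lat',d[1:]*1e3,'F along n',-N[:,0]@s['force'],'grip',s['gripper_force'])
E
python3 plan.py 60; python3 - <<'E'
from h import *
import pickle
D=pickle.load(open('d0.pkl','rb'))
print('bottle',onz(D['side'],[[231,303]],0),onz(D['top'],[[267,200]],.13),'head corner',onz(D['top'],[[142,233]],.2))
E
```

```text
goal [0.6086 0.0905 0.1947]
t 8.9 pos [ 0.5203 -0.1806  0.1285] q [-0.43  0.03  1.71  0.    1.4  -0.45] F [ 0.27 -0.7  -1.4 ] open 0.032
shift [ 1.3419  0.4803 -0.332 ] turn [-0.0435 -0.3851 -0.1479]
tip out of face 262.1418538760177 lat [-129.21084253  133.23349093] F along n -0.18766689270349302 grip 34.98694896697998
bottle [[0.73258791 0.05659571 0.        ]] [[0.72948559 0.0509973  0.13      ]] head corner [[0.64291861 0.32816831 0.2       ]]
```

Call:
jog_arm(
  rows=[
    [[0.1,0.05,-0.08],[-0.005,-0.05,-0.02]],
    [[0.25,0.1,-0.16],[-0.015,-0.13,-0.05]],
    [[0.4,0.15,-0.24],[-0.025,-0.22,-0.08]],
    [[0.55,0.2,-0.3],[-0.035,-0.3,-0.11]],
    [[0.7,0.25,-0.33],[-0.0435,-0.385,-0.148]],
  ],
)

```text
t: 9.4
tool_pos: [0.5666, -0.0367, 0.1937]
orientation: [1.582, 2.074, -0.497]
force: [0.7, -0.2, -3.3]
opening: 0.0312
gripper_force: 35.0
```

```bash
python3 plan.py 60
```

```text
goal [0.6086 0.0905 0.1947]
t 9.4 pos [ 0.5666 -0.0367  0.1937] q [ 0.26  0.01  1.75 -0.62  1.41  0.1 ] F [ 0.7  -0.15 -3.25] open 0.0312
shift [ 0.4537  0.3711 -0.3238] turn [0.0022 0.0011 0.    ]
tip out of face 150.79456197925174 lat [-74.12514851  65.05373941] F along n -1.592524623692931 grip 34.98540222644806
```

Call:
jog_arm(
  rows=[
    [[0.1,0.1,-0.1],[0,0,0]],
    [[0.2,0.19,-0.19],[0,0,0]],
    [[0.32,0.28,-0.26],[0,0,0]],
    [[0.42,0.34,-0.31],[0.002,0.001,0]],
    [[0.454,0.371,-0.324],[0.002,0.001,0]],
  ],
)

```text
t: 9.9
tool_pos: [0.607, 0.0911, 0.1904]
orientation: [1.588, 2.084, -0.503]
force: [-0.6, -0.2, -1.2]
opening: 0.0321
gripper_force: 35.0
```

Call:
jog_arm(
  rows=[
    [[0,0,0],[0,0,0]],
    [[0,0,0],[0,0,0]],
    [[0,0,0],[0,0,0]],
  ],
)

```text
t: 10.2
tool_pos: [0.6067, 0.0874, 0.1909]
orientation: [1.591, 2.081, -0.505]
force: [1.2, -0.1, -3.0]
opening: 0.0321
gripper_force: 35.0
```

```bash
python3 plan.py 60; python3 - <<'E'
from h import *
import pickle
from plan import *
C={n:cam(n,n+'5') for n in('wrist','side','top')};pickle.dump(C,open('d5.pkl','wb'))
s=robot.read_state();R=Ro.from_rotvec(s['orientation']).as_matrix()
S=s['tool_pos']
# wand points in tool frame: wand axis centre line at z=TIP z
P={'tip':[.116,0,-.0375],'tipback':[.096,0,-.0375],'hfrontTopL':[.046,.016,-.0525],'hfrontTopR':[.046,-.016,-.0525],'hfrontBotL':[.046,.016,-.0225],'hfrontBotR':[.046,-.016,-.0225]}
for n in C:
    print(n,{k:np.round(proj(C[n],S+R@np.array(v))[0],1).tolist() for k,v in P.items()}, 'win',np.round(proj(C[n],WIN)[0]))
w=np.zeros((600,800,3),np.uint8)
def crop(n,u,v,wd,ht,W,H): return cv2.resize(C[n]['frame'][v:v+ht,u:u+wd],(W,H),interpolation=cv2.INTER_CUBIC)[:,:,::-1]
w[:450,:440]=crop('wrist',210,0,220,225,440,450)
a=proj(C['side'],S+R@TIP)[0].astype(int);b=proj(C['top'],S+R@TIP)[0].astype(int)
print('side org',a-[35,35],'top org',b-[45,30])
w[:280,440:720]=crop('side',a[0]-35,a[1]-35,70,70,280,280)
w[290:530,440:800]=crop('top',b[0]-45,b[1]-30,90,60,360,240)
cv2.imwrite('pics/m5.png',w)
E
```

```text
goal [0.6086 0.0905 0.1947]
t 10.2 pos [0.6067 0.0874 0.1909] q [ 0.43  0.25  1.48 -0.6   1.54  0.23] F [ 1.17 -0.12 -2.95] open 0.0321
shift [-0.0006  0.0131 -0.0227] turn [-0.0047 -0.0032  0.0009]
tip out of face 60.05414576823735 lat [-2.54143228  3.93778744] F along n -1.3482569801635411 grip 34.98697578907013
wrist {'tip': [323.5, 34.6], 'tipback': [323.5, 90.4], 'hfrontTopL': [363.3, 220.0], 'hfrontTopR': [283.8, 220.0], 'hfrontBotL': [356.6, 205.7], 'hfrontBotR': [290.3, 205.7]} win [ 331. -173.]
side {'tip': [301.1, 296.4], 'tipback': [299.7, 283.8], 'hfrontTopL': [286.6, 250.7], 'hfrontTopR': [307.1, 249.1], 'hfrontBotL': [285.7, 257.2], 'hfrontBotR': [305.5, 255.6]} win [304. 336.]
top {'tip': [202.8, 262.5], 'tipback': [208.2, 260.0], 'hfrontTopL': [215.4, 247.2], 'hfrontTopR': [219.0, 260.8], 'hfrontBotL': [225.3, 246.6], 'hfrontBotR': [228.8, 259.8]} win [186. 269.]
side org [266 261] top org [157 232]
```

View pics/m5.png

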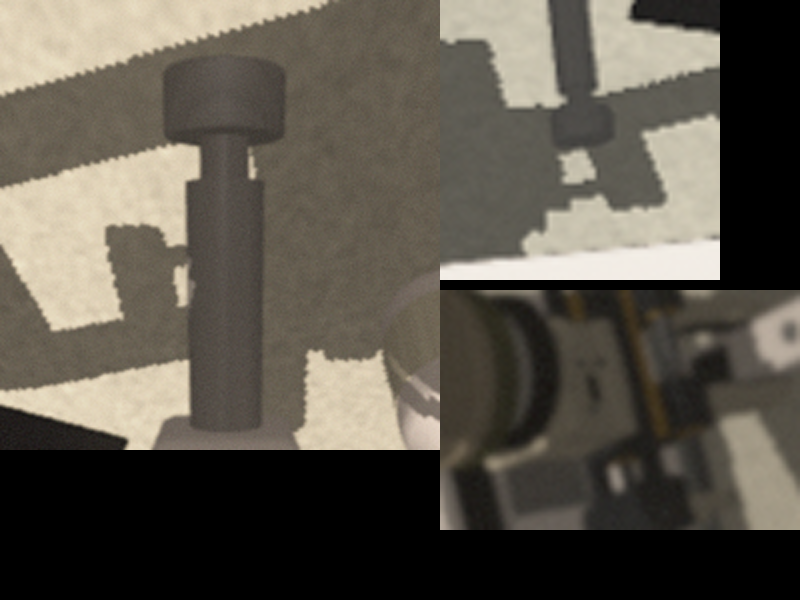

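The wand is seen square in the gripper. Wrist view: tip cap columns 292–352, rows 28–70. Side view: cap centre at (301.7,291.5), against a prediction of (300.4,290), about 2 mm off. I'll refine numerically.

```bash
python3 - <<'E'
from plan import *
import pickle
C=pickle.load(open('d5.pkl','rb'));s=robot.read_state();R=Ro.from_rotvec(s['orientation']).as_matrix();S=s['tool_pos']
a=np.linspace(0,2*np.pi,60)
for T in ([.116,0,-.0375],[.116,0,-.034],[.119,0,-.0375]):
    T=np.array(T)
    c=np.vstack([T+np.c_[0*a+dx,.012*np.cos(a),.012*np.sin(a)] for dx in(0,-.02)])
    for n in('wrist','side'):
        p=proj(C[n],S+c@R.T);print(T,n,p.min(0).round(1),p.max(0).round(1))
    p=proj(C['wrist'],S+(T+[-.035,.008,0])@R.T);q=proj(C['wrist'],S+(T+[-.035,-.008,0])@R.T);print('neck w',(p-q)[0,0].round(1))
# direction of neck in wrist view: does it stay centred
E
python3 plan.py 40
```

```text
[ 0.116   0.     -0.0375] wrist [292.4  25.5] [354.6  93.6]
[ 0.116   0.     -0.0375] side [291.9 281.4] [308.9 298.6]
neck w 38.6
[ 0.116  0.    -0.034] wrist [293.1  28.3] [353.9  94.5]
[ 0.116  0.    -0.034] side [291.7 282.1] [308.7 299.2]
neck w 37.7
[ 0.119   0.     -0.0375] wrist [292.2  15.9] [354.8  86.2]
[ 0.119   0.     -0.0375] side [292.1 283.3] [309.1 300.5]
neck w 38.8
goal [0.6043 0.1063 0.1833]
t 10.35 pos [0.6068 0.0876 0.191 ] q [ 0.43  0.25  1.48 -0.59  1.54  0.23] F [-0.12  1.32 -0.9 ] open 0.0315
shift [ 0.0988  0.0123 -0.0213] turn [-0.0045 -0.0033  0.0008]
tip out of face 59.930680933534525 lat [-2.34307703  3.73461691] F along n -1.580239309030524 grip 34.987176060676575
```

```bash
sed -i 's/-.0375\]); WIN=np.array(\[.565,.2503,.1245\])/-.0365]); WIN=np.array([.565,.2503,.1235])/' plan.py; head -3 plan.py | tail -1; python3 plan.py 15
```

```text
TIP=np.array([.116,0,-.0365]); WIN=np.array([.565,.2503,.1235]); YAW=105.25
goal [0.5987 0.1266 0.1687]
t 10.35 pos [0.6068 0.0876 0.191 ] q [ 0.43  0.25  1.48 -0.59  1.54  0.23] F [-0.12  1.32 -0.9 ] open 0.0315
shift [ 0.2266  0.0124 -0.0215] turn [-0.0045 -0.0033  0.0008]
tip out of face 60.49903085210569 lat [-2.35007049  3.91542675] F along n -1.580239309030524 grip 34.987176060676575
```

Call:
jog_arm(
  rows=[
    [[0.03,0.006,-0.01],[-0.004,-0.003,0]],
    [[0.08,0.012,-0.021],[-0.004,-0.003,0]],
    [[0.14,0.012,-0.021],[-0.004,-0.003,0]],
    [[0.2,0.012,-0.021],[-0.004,-0.003,0]],
    [[0.226,0.012,-0.021],[-0.004,-0.003,0]],
  ],
)

```text
t: 10.85
tool_pos: [0.5978, 0.1287, 0.1667]
orientation: [1.582, 2.08, -0.502]
force: [-0.5, -0.4, -1.8]
opening: 0.0314
gripper_force: 35.0
```

Call:
jog_arm(
  rows=[
    [[0,0,0],[0,0,0]],
    [[0,0,0],[0,0,0]],
    [[0,0,0],[0,0,0]],
  ],
)

```text
t: 11.15
tool_pos: [0.599, 0.1272, 0.1687]
orientation: [1.584, 2.077, -0.5]
force: [0.5, -0.3, -1.6]
opening: 0.0318
gripper_force: 35.0
```

```bash
cat > feel.py <<'E'
from plan import *
import sys
# repeated readings: each camera call advances 0.05 s and gives a fresh force sample
k=int(sys.argv[1]);N=pose(YAW,35);F=[];P=[];W=[]
for i in range(k):
    imaging.read_camera('side');s=robot.read_state();F.append(s['force']);P.append(s['tool_pos']);W.append(s['orientation'])
F=np.mean(F,0);p=np.mean(P,0);R=Ro.from_rotvec(W[-1]).as_matrix();d=N.T@(p+R@TIP-WIN)
print('t',round(s['t'],2),'out %.2f'%(-d[0]*1e3),'lat',(d[1:]*1e3).round(2),'Fn %.2f'%(-N[:,0]@F),'Flat',(N.T@F)[1:].round(2),'ang err deg',np.degrees(Ro.from_matrix(R.T@N).as_rotvec()).round(2),'grip',round(s['gripper_force'],1))
E
python3 feel.py 8
```

```text
t 11.55 out 14.56 lat [ 0.11 -0.27] Fn -0.96 Flat [-0.05  1.6 ] ang err deg [-0.02 -0.03  0.13] grip 35.0
```

Call:
jog_arm(
  rows=[
    [[0.02,0,0],[0,0,0]],
    [[0.04,0,0],[0,0,0]],
    [[0.06,0,0],[0,0,0]],
    [[0.075,0,0],[0,0,0]],
    [[0.08,0,0],[0,0,0]],
  ],
)

```text
t: 12.05
tool_pos: [0.595, 0.1404, 0.1587]
orientation: [1.583, 2.079, -0.501]
force: [-0.0, -0.1, -2.3]
opening: 0.0319
gripper_force: 35.0
```

Call:
jog_arm(
  rows=[
    [[0.005,0,0],[0,0,0]],
    [[0.01,0,0],[0,0,0]],
    [[0.01,0,0],[0,0,0]],
  ],
)

```text
t: 12.35
tool_pos: [0.5948, 0.1416, 0.158]
orientation: [1.583, 2.078, -0.501]
force: [-0.2, 0.8, -1.8]
opening: 0.0319
gripper_force: 35.0
```

```bash
python3 feel.py 6
```

```text
t 12.65 out -3.70 lat [-0.02 -0.21] Fn -0.87 Flat [0.42 1.14] ang err deg [-0.02 -0.03  0.13] grip 35.0
```

Call:
jog_arm(
  rows=[
    [[0.005,0,0],[0,0,0]],
    [[0.01,0,0],[0,0,0]],
  ],
)

```text
t: 12.85
tool_pos: [0.5944, 0.1432, 0.1569]
orientation: [1.584, 2.078, -0.501]
force: [0.3, 0.2, -2.5]
opening: 0.0319
gripper_force: 35.0
```

```bash
python3 feel.py 5
```

```text
t 13.1 out -5.95 lat [-0.13 -0.15] Fn -1.13 Flat [-0.01  1.78] ang err deg [-0.02 -0.03  0.14] grip 35.0
```

Call:
jog_arm(
  rows=[
    [[0.005,0,0],[0,0,0]],
    [[0.01,0,0],[0,0,0]],
  ],
)

```text
t: 13.3
tool_pos: [0.594, 0.1448, 0.1557]
orientation: [1.584, 2.078, -0.501]
force: [0.0, 0.1, -1.9]
opening: 0.0315
gripper_force: 35.0
```

```bash
python3 feel.py 5
```

```text
t 13.55 out -7.94 lat [-0.13 -0.14] Fn -0.82 Flat [-0.08  1.29] ang err deg [-0.02 -0.03  0.14] grip 35.0
```

Call:
jog_arm(
  rows=[
    [[0.005,0,0],[0,0,0]],
    [[0.01,0,0],[0,0,0]],
  ],
)

```text
t: 13.75
tool_pos: [0.5935, 0.1464, 0.1546]
orientation: [1.583, 2.078, -0.501]
force: [-1.0, 0.2, -1.9]
opening: 0.0316
gripper_force: 35.0
```

```bash
python3 feel.py 4
```

```text
t 13.95 out -9.97 lat [-0.15 -0.14] Fn -1.22 Flat [-0.08  1.72] ang err deg [-0.02 -0.03  0.15] grip 35.0
```

Call:
jog_arm(
  rows=[
    [[0.005,0,0],[0,0,0]],
    [[0.01,0,0],[0,0,0]],
  ],
)

```text
t: 14.15
tool_pos: [0.5931, 0.1479, 0.1534]
orientation: [1.584, 2.078, -0.501]
force: [1.3, 0.6, -1.4]
opening: 0.0316
gripper_force: 35.0
```

```bash
python3 feel.py 4
```

```text
t 14.35 out -11.96 lat [-0.15 -0.15] Fn -1.48 Flat [-0.2   2.07] ang err deg [-0.02 -0.03  0.15] grip 35.0
```

Call:
jog_arm(
  rows=[
    [[0.005,0,0],[0,0,0]],
    [[0.01,0,0],[0,0,0]],
  ],
)

```text
t: 14.55
tool_pos: [0.5927, 0.1495, 0.1523]
orientation: [1.584, 2.078, -0.501]
force: [-0.5, 0.2, -1.6]
opening: 0.0316
gripper_force: 35.0
```

```bash
python3 feel.py 4
```

```text
t 14.75 out -13.94 lat [-0.16 -0.13] Fn -0.97 Flat [-0.01  1.79] ang err deg [-0.02 -0.03  0.14] grip 35.0
```

Call:
jog_arm(
  rows=[
    [[0.005,0,0],[0,0,0]],
    [[0.01,0,0],[0,0,0]],
  ],
)

```text
t: 14.95
tool_pos: [0.5922, 0.1511, 0.1511]
orientation: [1.584, 2.078, -0.501]
force: [-0.5, 0.3, -2.5]
opening: 0.0317
gripper_force: 35.0
```

```bash
python3 feel.py 4
```

```text
t 15.15 out -15.97 lat [-0.16 -0.15] Fn -0.91 Flat [0.07 1.68] ang err deg [-0.02 -0.03  0.15] grip 35.0
```

Call:
jog_arm(
  rows=[
    [[0.005,0,0],[0,0,0]],
    [[0.01,0,0],[0,0,0]],
  ],
)

```text
t: 15.35
tool_pos: [0.5918, 0.1527, 0.15]
orientation: [1.583, 2.078, -0.5]
force: [1.3, 0.5, -2.2]
opening: 0.0321
gripper_force: 35.0
```

```bash
python3 feel.py 4
```

```text
t 15.55 out -17.95 lat [-0.17 -0.14] Fn -0.98 Flat [0.15 1.67] ang err deg [-0.02 -0.03  0.14] grip 35.0
```

Call:
jog_arm(
  rows=[
    [[0.005,0,0],[0,0,0]],
    [[0.01,0,0],[0,0,0]],
  ],
)

```text
t: 15.75
tool_pos: [0.5914, 0.1543, 0.1489]
orientation: [1.584, 2.078, -0.501]
force: [0.6, -0.1, -1.5]
opening: 0.0317
gripper_force: 35.0
```

```bash
python3 feel.py 4
```

```text
t 15.95 out -19.96 lat [-0.18 -0.13] Fn -0.48 Flat [-0.27  1.58] ang err deg [-0.02 -0.03  0.15] grip 35.0
```

Call:
jog_arm(
  rows=[
    [[0.005,0,0],[0,0,0]],
    [[0.01,0,0],[0,0,0]],
  ],
)

```text
t: 16.15
tool_pos: [0.5909, 0.1558, 0.1477]
orientation: [1.583, 2.078, -0.501]
force: [-0.4, -0.1, -1.4]
opening: 0.0316
gripper_force: 35.0
```

```bash
python3 feel.py 5
```

```text
t 16.4 out -21.93 lat [-0.17 -0.14] Fn -0.99 Flat [0.13 1.32] ang err deg [-0.02 -0.03  0.14] grip 35.0
```

Call:
jog_arm(
  rows=[
    [[0.005,0,0],[0,0,0]],
    [[0.01,0,0],[0,0,0]],
  ],
)

```text
t: 16.6
tool_pos: [0.5905, 0.1574, 0.1466]
orientation: [1.584, 2.078, -0.501]
force: [0.4, 1.1, -2.4]
opening: 0.0321
gripper_force: 35.0
```

```bash
python3 feel.py 4
```

```text
t 16.8 out -23.96 lat [-0.19 -0.14] Fn -0.86 Flat [0.13 1.67] ang err deg [-0.02 -0.03  0.15] grip 35.0
```

Call:
jog_arm(
  rows=[
    [[0.005,0,0],[0,0,0]],
    [[0.01,0,0],[0,0,0]],
  ],
)

```text
t: 17.0
tool_pos: [0.59, 0.159, 0.1454]
orientation: [1.584, 2.078, -0.501]
force: [0.2, -0.7, -2.4]
opening: 0.0321
gripper_force: 35.0
```

```bash
python3 feel.py 4
```

```text
t 17.2 out -25.95 lat [-0.18 -0.14] Fn -0.69 Flat [-0.06  1.55] ang err deg [-0.02 -0.03  0.15] grip 35.0
```

Call:
jog_arm(
  rows=[
    [[0.005,0,0],[0,0,0]],
    [[0.01,0,0],[0,0,0]],
  ],
)

```text
t: 17.4
tool_pos: [0.5898, 0.1602, 0.1446]
orientation: [1.583, 2.077, -0.501]
force: [0.9, -3.0, 1.0]
opening: 0.0317
gripper_force: 35.0
```

```bash
python3 feel.py 4
```

```text
t 17.6 out -27.44 lat [-0.05 -0.2 ] Fn 1.71 Flat [-0.28  0.93] ang err deg [-0.02 -0.01  0.13] grip 35.0
```

Call:
jog_arm(
  rows=[
    [[0.005,0,0],[0,0,0]],
    [[0.01,0,0],[0,0,0]],
  ],
)

```text
t: 17.8
tool_pos: [0.5893, 0.1618, 0.1434]
orientation: [1.584, 2.077, -0.501]
force: [0.6, -4.1, 2.0]
opening: 0.0315
gripper_force: 35.0
```

```bash
python3 feel.py 4
```

```text
t 18.0 out -29.51 lat [-0.07 -0.18] Fn 4.44 Flat [-0.34  1.18] ang err deg [-0.02 -0.01  0.13] grip 35.0
```

Contact is made, with net force about 5.4 N (about 2.8 mm in). A small nudge, then hold.

Call:
jog_arm(
  rows=[
    [[0.001,0,0],[0,0,0]],
    [[0.001,0,0],[0,0,0]],
    [[0.001,0,0],[0,0,0]],
    [[0.001,0,0],[0,0,0]],
    [[0.001,0,0],[0,0,0]],
  ],
)

```text
t: 18.5
tool_pos: [0.5892, 0.1623, 0.1431]
orientation: [1.583, 2.078, -0.501]
force: [0.7, -4.0, 1.9]
opening: 0.0312
gripper_force: 35.0
```

```bash
python3 feel.py 20
```

```text
t 19.5 out -30.00 lat [-0.12 -0.2 ] Fn 5.17 Flat [0.01 0.98] ang err deg [-0.02 -0.03  0.14] grip 35.0
```

Call:
jog_arm(
  rows=[
    [[0,0,0],[0,0,0]],
    [[0,0,0],[0,0,0]],
    [[0,0,0],[0,0,0]],
    [[0,0,0],[0,0,0]],
    [[0,0,0],[0,0,0]],
  ],
)

```text
t: 20.0
tool_pos: [0.5891, 0.1623, 0.143]
orientation: [1.583, 2.078, -0.501]
force: [1.1, -4.2, 2.5]
opening: 0.0318
gripper_force: 35.0
```

```bash
python3 feel.py 20
```

```text
t 21.0 out -30.02 lat [-0.15 -0.19] Fn 5.13 Flat [0.04 0.86] ang err deg [-0.02 -0.03  0.14] grip 35.0
```

Call:
jog_arm(
  rows=[
    [[-0.0015,0,0],[0,0,0]],
    [[-0.0015,0,0],[0,0,0]],
  ],
)

```text
t: 21.2
tool_pos: [0.5892, 0.162, 0.1432]
orientation: [1.583, 2.078, -0.501]
force: [1.1, -4.7, 2.4]
opening: 0.0316
gripper_force: 35.0
```

```bash
python3 feel.py 25;python3 feel.py 24; python3 - <<'E'
from plan import *
# place back: mat centre/yaw
m=np.array([.5124,-.2028]);y=83.41
import pickle
w2=pickle.load(open('w2.pkl','rb'))
print(proj(w2,np.c_[Ro.from_euler('z',y,degrees=True).apply(np.array([[125,-60,6],[125,60,6],[125,0,6]])/1e3)[:,:2]+m,[.006]*3]))
print('front corners from w2 at z6',onz(w2,[[408,118],[265,96]],.006))
E
```

```text
t 22.45 out -29.73 lat [-0.15 -0.19] Fn 4.80 Flat [0.06 0.89] ang err deg [-0.02 -0.03  0.14] grip 35.0
t 23.65 out -29.71 lat [-0.14 -0.19] Fn 4.81 Flat [0.03 1.  ] ang err deg [-0.02 -0.03  0.14] grip 35.0
[[408.21156847 119.31539297]
 [262.17964847  96.96679677]
 [335.79865835 108.23338509]]
front corners from w2 at z6 [[ 0.58607859 -0.08449921  0.006     ]
 [ 0.46942665 -0.07095173  0.006     ]]
```

Held 2.4 s steady at about 5.8 N net (half in). Backing straight out now.

Call:
jog_arm(
  rows=[
    [[-0.02,0,0],[0,0,0]],
    [[-0.08,0,0],[0,0,0]],
    [[-0.2,0,0],[0,0,0]],
    [[-0.35,0,0],[0,0,0]],
    [[-0.5,0,0],[0,0,0]],
  ],
)

```text
t: 24.15
tool_pos: [0.6108, 0.0824, 0.2006]
orientation: [1.583, 2.08, -0.501]
force: [0.4, -0.3, -1.9]
opening: 0.0316
gripper_force: 35.0
```

```bash
python3 to.py .513 -.2023 .12 83.4 0; python3 - <<'E'
from h import *
import pickle
w2=pickle.load(open('w2.pkl','rb'));print(onz(w2,[[475,275],[497,292]],0).round(3),onz(w2,[[503,186],[500,290]],.076).round(3))
E
```

```text
t 24.15 pos [0.6108 0.0824 0.2006] q [ 0.43  0.24  1.48 -0.6   1.54  0.21] F [ 0.44 -0.3  -1.92] open 0.0316
shift [-0.7865 -0.8486  1.0436] turn [0.0729 0.3835 0.2375]
[[ 0.664 -0.223  0.   ]
 [ 0.688 -0.24   0.   ]] [[ 0.638 -0.129  0.076]
 [ 0.648 -0.204  0.076]]
```

Call:
jog_arm(
  rows=[
    [[-0.08,-0.08,0.08],[0.012,0.06,0.04]],
    [[-0.2,-0.2,0.2],[0.028,0.15,0.09]],
    [[-0.33,-0.35,0.38],[0.044,0.23,0.14]],
    [[-0.48,-0.5,0.56],[0.058,0.31,0.19]],
    [[-0.6,-0.64,0.72],[0.073,0.3835,0.2375]],
  ],
)

```text
t: 24.65
tool_pos: [0.54, -0.1154, 0.1561]
orientation: [2.33, 2.089, -0.004]
force: [0.8, -1.2, -3.1]
opening: 0.0316
gripper_force: 35.0
```

Call:
jog_arm(
  rows=[
    [[0,0,0],[0,0,0]],
    [[0,0,0],[0,0,0]],
  ],
)

```text
t: 24.85
tool_pos: [0.5382, -0.1187, 0.1542]
orientation: [2.338, 2.081, -0.014]
force: [-0.2, 1.3, -1.5]
opening: 0.0319
gripper_force: 35.0
```

```bash
python3 to.py .513 -.2023 .10 83.4 0
```

```text
t 24.85 pos [ 0.5382 -0.1187  0.1542] q [-0.3   0.01  1.68 -0.01  1.44 -0.18] F [-0.16  1.31 -1.49] open 0.0319
shift [-0.4256 -0.0773  0.2768] turn [ 0.0015  0.0092 -0.0006]
```

Call:
jog_arm(
  rows=[
    [[-0.1,-0.02,0.06],[0.001,0.009,0]],
    [[-0.25,-0.045,0.15],[0.001,0.009,0]],
    [[-0.36,-0.066,0.23],[0.0015,0.009,0]],
    [[-0.4256,-0.0773,0.277],[0.0015,0.009,0]],
    [[-0.4256,-0.0773,0.277],[0.0015,0.009,0]],
  ],
)

```text
t: 25.35
tool_pos: [0.5146, -0.1963, 0.0988]
orientation: [-2.334, -2.101, 0.002]
force: [0.5, -0.1, -2.1]
opening: 0.0319
gripper_force: 35.0
```

Call:
jog_arm(
  rows=[
    [[0,0,0],[0,0,0]],
    [[0,0,0],[0,0,0]],
    [[0,0,0],[0,0,0]],
  ],
)

```text
t: 25.65
tool_pos: [0.5163, -0.1968, 0.1013]
orientation: [2.334, 2.1, 0.001]
force: [1.2, 0.7, -1.7]
opening: 0.0318
gripper_force: 35.0
```

```bash
python3 to.py .513 -.2023 -.01 83.4 0;python3 - <<'E'
from h import *
import pickle
c=cam('wrist','w6')
y=np.radians(83.4);M=np.array([[125,-60,6],[125,60,6]])/1e3
print(proj(c,Ro.from_euler('z',y).apply(M)+[.513,-.2023,0]))
g=c['frame'].astype(int).sum(2)
for v in (60,100,120,140,160): # mat dark extents
    print(v,np.where(g[v]<120)[0][[0,-1]] if (g[v]<120).any() else None)
E
```

```text
t 25.65 pos [ 0.5163 -0.1968  0.1013] q [-0.46  0.06  1.73 -0.    1.35 -0.35] F [ 1.21  0.71 -1.67] open 0.0318
shift [-0.0283 -0.0145  0.5563] turn [0.0013 0.0006 0.0062]
[[401.02314176  78.59849189]
 [239.35347759  76.84818299]]
60 None
100 [244 386]
120 [245 396]
140 [246 553]
160 [247 549]
```

Call:
jog_arm(
  rows=[
    [[-0.01,-0.005,0.08],[0.001,0,0.006]],
    [[-0.02,-0.01,0.22],[0.001,0,0.006]],
    [[-0.028,-0.0145,0.36],[0.001,0,0.006]],
    [[-0.028,-0.0145,0.46],[0.001,0,0.006]],
    [[-0.028,-0.0145,0.53],[0.001,0,0.006]],
  ],
)

```text
t: 26.2
tool_pos: [0.51, -0.2023, -0.0087]
orientation: [-2.345, -2.085, 0.004]
force: [-0.1, -0.3, -2.0]
opening: 0.0317
gripper_force: 35.0
```

Call:
jog_arm(
  rows=[
    [[0,0,0],[0,0,0]],
    [[0,0,0],[0,0,0]],
    [[0,0,0],[0,0,0]],
  ],
)

```text
t: 26.5
tool_pos: [0.5129, -0.2037, -0.0043]
orientation: [2.346, 2.087, -0.0]
force: [-0.6, -0.3, -1.4]
opening: 0.0317
gripper_force: 35.0
```

```bash
python3 to.py .513 -.2023 -.0165 83.4 0
```

```text
t 26.5 pos [ 0.5129 -0.2037 -0.0043] q [-0.47  0.19  1.8  -0.    1.15 -0.35] F [-0.58 -0.27 -1.37] open 0.0317
shift [ 0.0069 -0.0006  0.0608] turn [ 0.0008  0.0009 -0.0009]
```

Call:
jog_arm(
  rows=[
    [[0.003,0,0.01],[0,0,0]],
    [[0.006,0,0.022],[0,0,0]],
    [[0.006,0,0.034],[0,0,0]],
    [[0.006,0,0.046],[0,0,0]],
    [[0.006,0,0.052],[0,0,0]],
  ],
)

```text
t: 27.0
tool_pos: [0.5116, -0.2018, -0.0165]
orientation: [-2.346, -2.088, 0.002]
force: [-3.9, 1.8, 17.0]
opening: 0.0319
gripper_force: 35.0
```

```bash
cat > fz.py <<'E'
from h import *
F=[];P=[]
for i in range(5): imaging.read_camera('top');s=robot.read_state();F.append(s['force']);P.append(s['tool_pos'])
print(s['t'],np.mean(F,0).round(2),np.mean(P,0).round(4),s['wrist_torque'].round(2))
E
python3 fz.py
```

```text
27.25 [-0.    0.28 -1.26] [ 0.5118 -0.2019 -0.0163] [-0.08  0.1   0.04]
```

Call:
jog_arm(
  rows=[
    [[0,0,0.003],[0,0,0]],
    [[0,0,0.006],[0,0,0]],
  ],
)

```text
t: 27.45
tool_pos: [0.512, -0.202, -0.0165]
orientation: [-2.347, -2.088, 0.002]
force: [-6.5, 2.4, 13.6]
opening: 0.0315
gripper_force: 35.0
```

```bash
python3 fz.py
```

```text
27.7 [-4.31  1.67  7.25] [ 0.512  -0.202  -0.0165] [0.31 0.8  0.03]
```

The wand rests on the mat at pick height. I'll relax 0.4 mm, then release partially.

Call:
jog_arm(
  rows=[
    [[0,0,-0.003],[0,0,0]],
    [[0,0,-0.003],[0,0,0]],
    [[0,0,-0.003],[0,0,0]],
  ],
)

```text
t: 28.0
tool_pos: [0.5121, -0.202, -0.0165]
orientation: [-2.347, -2.088, 0.002]
force: [-2.1, 0.7, 2.2]
opening: 0.0315
gripper_force: 35.0
```

```bash
python3 fz.py
```

```text
28.25 [-1.59  0.93  4.73] [ 0.5121 -0.202  -0.0165] [ 0.14  0.37 -0.01]
```

Call:
jog_arm(
  rows=[
    [[0,0,0],[0,0,0]],
    [[0,0,0],[0,0,0]],
    [[0,0,0],[0,0,0]],
    [[0,0,0],[0,0,0]],
    [[0,0,0],[0,0,0]],
  ],
  hand=0.2,
)

```text
t: 28.75
tool_pos: [0.5118, -0.2019, -0.0169]
orientation: [-2.347, -2.088, 0.002]
force: [0.8, 0.3, -0.4]
opening: 0.0371
gripper_force: 0.0
```

Call:
jog_arm(
  rows=[
    [[0,0,0],[0,0,0]],
    [[0,0,0],[0,0,0]],
  ],
  hand=-0.2,
)

```text
t: 28.95
tool_pos: [0.5119, -0.2019, -0.0167]
orientation: [-2.347, -2.088, 0.002]
force: [0.2, -0.4, -0.8]
opening: 0.0489
gripper_force: 0.0
```

Released. Rising straight up.

Call:
jog_arm(
  rows=[
    [[0,0,0],[0,0,0]],
    [[0,0,-0.03],[0,0,0]],
    [[0,0,-0.12],[0,0,0]],
    [[0,0,-0.25],[0,0,0]],
    [[0,0,-0.4],[0,0,0]],
  ],
)

```text
t: 29.45
tool_pos: [0.5112, -0.2014, 0.0636]
orientation: [-2.345, -2.087, 0.003]
force: [0.9, -0.8, 0.4]
opening: 0.0559
gripper_force: 0.0
```

Call:
jog_arm(
  rows=[
    [[0,0,-0.2],[0,0,0]],
    [[0,0,-0.4],[0,0,0]],
    [[0,0,-0.4],[0,0,0]],
    [[0,0,-0.4],[0,0,0]],
    [[0,0,-0.4],[0,0,0]],
  ],
)

```text
t: 29.95
tool_pos: [0.5113, -0.2015, 0.1421]
orientation: [-2.346, -2.087, 0.003]
force: [0.2, 0.7, 0.1]
opening: 0.0559
gripper_force: 0.0
```

```bash
python3 - <<'E'
from h import *
import pickle
c=cam('wrist','w7');pickle.dump(c,open('w7.pkl','wb'));s=robot.read_state();print(s['t'],s['tool_pos'],s['opening'],s['force'])
m=np.array([.513,-.2023,0]);y=83.4
f=c['frame'].astype(int);hsv=cv2.cvtColor(c['frame'],cv2.COLOR_RGB2HSV)
# expected handle outline
u=lambda P,o:proj(c,Ro.from_euler('z',y,degrees=True).apply(np.array(P)/1e3)+o)
o=m+Ro.from_euler('z',y,degrees=True).apply([-.014,0,.006])
print('pred handle',u([[60,-16,30],[60,16,30],[-60,16,30],[-60,-16,30],[130,0,15]],o).round(0).tolist())
print('pred mat front',u([[125,-60,6],[125,60,6]],m).round(0).tolist())
g=f.sum(2)
for v in range(60,360,20): print(v,''.join('#' if x>450 else '+' if x>250 else '-' if x>120 else '.' for x in g[v,200:450:4]))
E
```

```text
30.0 [ 0.51100935 -0.20128601  0.14155955] 0.05582581806469202 [ 0.50131096  0.29709619 -1.01873387]
pred handle [[344.0, 177.0], [306.0, 177.0], [308.0, 307.0], [342.0, 307.0], [325.0, 88.0]]
pred mat front [[396.0, 79.0], [254.0, 79.0]]
60 ###############################################################
80 ##############------------------.----------------##############
100 ##############+-----------.-++##++-.....-.-------##############
120 ###############------..-.-...++#++.........--.-.-##############
140 ###############--.--.-.......++++-........-....-+##############
160 ###############-..--.-.......++++-........-.....###############
180 ###############+--....-....#########.........---###############
200 ################-......-..-##....-+#..--....-.--###############
220 ################.....-..-..##.....##..-.--.----+###############
240 ################-.........-#########..--...----################
260 +###############+..........#########...--..-.-.################
280 ++++++++++++++###..........###---+++......-...+##++++++#+++++++
300 +++++-++++-----............-++++++++...........-+++++++++++++++
320 +++----------....................................----------++++
340 ..---------....-++++++++++++++++++#++++++++++++....----------..
```

The wand lies parallel to the mat and on its centre line: handle columns 308–343, mat columns 260–392. The hand is clear, so I'm handing in.

```bash
python3 -c "
from plant import robot
print(robot.close_job())"
```

```text
the job is handed in; nothing more can be done
None
```

The thermometer wand was pressed square to the plate, about half way in (around 5.8 N), and held steady for 2.4 s. It is now back on the centre line of the mat, the gripper is clear, and the job was handed in at about 30 s. The touchdown on the mat was a little firm, with a brief 17 N reading.

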